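Find the power supply that rattles

TASK

One of the three sealed power-supply cases has a part broken loose inside: pick the cases up one at a time and shake or rock them end to end until you find the one that rattles, setting each silent one back down upright where it stood. Then hold the rattling case out over the rubber hand-over mat at the far side of the bench, level and about 15 cm above it, and finish while still holding it there. Leave the breadboard and the multimeter where they lie.

Things in the scene. Friction and masses are not known exactly. Their poses are not given: they have to be found in the camera images.
- case_a: Sealed power-supply case, one of three outwardly identical: hollow grey plastic box, 130 mm long (own x), 52 wide (own y), 50 high, 0.2 to 0.7 kg (the weights vary and do not tell them apart), dark lid seam, screws and vents on top. Origin at the centre of its underside, z up. One of the three, any of them, holds a loose 170 g core; nothing moves in the other two.
- case_b: Sealed case, same outside as case_a. In the case that rattles, whichever it is, the loose part is a round core 34 mm across that slides inside along the case's own x, 43 mm either side of the middle, and strikes the ends. Slight friction holds it while level; rocking one end down by 12 degrees or more, or a brisk shake along the length, sends it to an end.
- case_c: Sealed case, same outside as case_a. In the case that rattles, whichever it is, the core stays at the end it slid to when the case is made level again, so from one end to the other the weight's moment about the grip changes by about 0.14 N m; with a silent case it does not change.
- mat: Flat dark rubber hand-over mat fixed to the bench beyond the cases, 140 mm (own x, roughly away from the robot) by 200 mm (own y), 2 mm thick; origin at the centre of its underside.
- breadboard: Bystander: white prototyping board with black chips lying flat on the bench, 165 x 56 mm, 15 mm high; origin at the centre of its underside.
- multimeter: Bystander: red hand-held multimeter lying on its back, 175 x 82 mm, 46 mm high; origin at the centre of its underside.

How it is judged:
On the way:
1. the loose part strikes an end inside its case while that case is held clear of the bench in the fingers (underside more than 20 mm up) (((height (world z) of case_a above 0.02 m and contact force between the fingers and case_a above 1 N and contact force between any of case_a_c1, case_a_c2 and anything else above 0.1 N) or (height (world z) of case_b above 0.02 m and contact force between the fingers and case_b above 1 N and contact force between any of case_b_c1, case_b_c2 and anything else above 0.1 N) or (height (world z) of case_c above 0.02 m and contact force between the fingers and case_c above 1 N and contact force between any of case_c_c1, case_c_c2 and anything else above 0.1 N))).
At the end, for the whole second after the job is handed in: The rattling case is held in the fingers, still, within 15 degrees of level, its underside 80 to 280 mm above the bench, the middle of its underside within the mat's outline seen from above; the two silent cases stand upright on the bench at rest, untouched, each within 60 mm of where it started (((x of case_a in the frame of mat between -0.07 and 0.07 m and y of case_a in the frame of mat between -0.1 and 0.1 m and height (world z) of case_a between 0.08 and 0.28 m and angle between case_a's own z axis and vertical below 0.26 rad and linear speed of case_a below 0.03 m/s and contact force between the fingers and case_a above 1.5 N and contact force between case_a_c0 and anything else above 0.4 N and height (world z) of each of case_b, case_c below 0.008 m and angle between each of case_b, case_c's own z axis and vertical below 0.1 rad and linear speed of each of case_b, case_c below 0.02 m/s and distance of each of case_b, case_c from where it was at the start of the episode below 0.06 m and contact force between each of case_b, case_c and the fingers below 0.1 N) or (x of case_b in the frame of mat between -0.07 and 0.07 m and y of case_b in the frame of mat between -0.1 and 0.1 m and height (world z) of case_b between 0.08 and 0.28 m and angle between case_b's own z axis and vertical below 0.26 rad and linear speed of case_b below 0.03 m/s and contact force between the fingers and case_b above 1.5 N and contact force between case_b_c0 and anything else above 0.4 N and height (world z) of each of case_a, case_c below 0.008 m and angle between each of case_a, case_c's own z axis and vertical below 0.1 rad and linear speed of each of case_a, case_c below 0.02 m/s and distance of each of case_a, case_c from where it was at the start of the episode below 0.06 m and contact force between each of case_a, case_c and the fingers below 0.1 N) or (x of case_c in the frame of mat between -0.07 and 0.07 m and y of case_c in the frame of mat between -0.1 and 0.1 m and height (world z) of case_c between 0.08 and 0.28 m and angle between case_c's own z axis and vertical below 0.26 rad and linear speed of case_c below 0.03 m/s and contact force between the fingers and case_c above 1.5 N and contact force between case_c_c0 and anything else above 0.4 N and height (world z) of each of case_a, case_b below 0.008 m and angle between each of case_a, case_b's own z axis and vertical below 0.1 rad and linear speed of each of case_a, case_b below 0.02 m/s and distance of each of case_a, case_b from where it was at the start of the episode below 0.06 m and contact force between each of case_a, case_b and the fingers below 0.1 N))); the arm keeps its last pose, push and grip.
It fails at once if the breadboard or the multimeter is shifted more than 30 mm (distance of any of breadboard, multimeter from where it was at the start of the episode above 0.03 m).
It also fails if it takes over 72 s, if anything falls off the work surface, if the arm or the gripper's body presses on something with over 40 N, if the wrist force passes 120 N, or if a joint passes its speed limit or range.

ROBOT

A 6-joint arm with a two-finger parallel gripper is mounted at the origin on the work surface. World frame = base frame: x ahead of the robot, y to its left, z up, the work surface at z = 0. Lengths are in m, angles in rad, forces in N, time in s.
With the tool pointing down it reaches from about 0.3 to 0.875 m from the base axis. Payload 6.4 kg.
Tool frame: the origin (TCP) lies at the very end of the fingers, on their centre line; the grasp point (between the pads) lies 19 mm behind it (ctrl.hold_point_z is the distance from the TCP to the grasp point, in m); y points along the fingers, x is the direction in which the jaws open and shut, and the axes are right-handed (so a half turn about y gives the same grasp; the last joint's range is limited). The gripper opens to 85 mm and grips with 20 to 120 N. Pads are 22 mm wide; open, the fingers measure 114 mm over their backs; the gripper's body (76 mm by 85 mm) begins 54 mm behind the grasp point. The pads swing forward as they close: fully open they stand 13 mm farther back than shut.
Start: joints at [1.044, 0.181, 1.607, -0, 1.354, -0.206], TCP at [0.181, 0.546, 0.231] pointing down, gripper open.
Joint ranges: [-2.99, 2.99], [-0.89, 2.07], [0.3, 2.58], [-1.14, 4.28], [0, 2.63], [-3.12, 3.12]. Speed limits (rad/s): [2.57, 2.57, 3.01, 3.14, 3.14, 3.14].

INTERFACE

Orientations are given as a unit quaternion [w, x, y, z].
In Python, from bench import ctrl, imaging gives the robot as it stands.
- The arm moves only by the shell command python3 -m jog 'ROWS'. ROWS is JSON, a list of rows, each a list of 3 entries, a list of its own where there are three numbers: the shift along the tool's x, y, z in cm, then the turn, a rotation vector about the tool's x, y, z in rad, then the finger opening in cm, from 0 to 8.54. A call has 1 to 12 rows; each row shifts and turns the pose as measured when the row begins, along the tool's axes as they then stand; what a row does not reach is not made up. A row lasts 1/12 s, in which the tool goes at most 41.7 mm and 7.16 degrees, less where a joint would pass 70% of its speed; a pose out of reach is approached as far as the arm can. A call is refused whole if a number of a shift passes 4.17 or a number of a turn 0.125, either way. A call with a gripper value outside its range is refused whole. The fingers move at their own pace and stop on an object; the grip force is fixed at half the most. Time passes only in rows, so rows that do not move let the fingers close. It gives the time, the measured TCP pose, the force and the opening at its end, in the units of the state.
- ctrl.get_obs(): the state, without advancing time (a new reading comes with each control period).
- imaging.camera(name): name is "scene" or "side" or "wrist"; returns a dict with "frame" (400x640x3 uint8, red, green, blue), "depth" (400x640 float32, m along the optical axis (not along the pixel's ray), 0 where there is no reading), "K" (3x3 intrinsics, pixels), "R" (3x3) and "t" (3): a world point X has camera coordinates R X + t. Camera axes: x right, y down, z forward; pixel columns grow to the right and rows downward; lengths in m; the calibration is good to about 2 mm. A picture is of the moment at which its call begins.
- ctrl.hand_in(): hands the job in, once; it reports no verdict.
The state is a dict: "time_s": time; "q": joint angles; "dq": joint speeds; "joint_efforts": joint torques, N m; "eef_pos": TCP position; "eef_rot": TCP orientation; "wrist_force": force on the tool from outside, world axes, zero at the start; "torque": the same for the moment, N m; "opening": opening from 0.0 (shut) to 1.0 (fully open).
Only numpy, scipy, OpenCV 4.12 (cv2) and the standard library are available. Lean on these libraries where they do the work, as an engineer would, in place of code of your own. Each camera call takes 0.05 s, during which the arm holds its last target. There are 200 camera calls.

## Working session

There is one attempt and no reset: what is moved stays moved. The work goes in short steps, Python scripts to look and compute and a shell command to move; the robot and the scene stay as the last step left them, time stands still between calls to the robot, and variables do not carry over. Pictures are saved under pics/ and viewed, about 8 in all and at most 12, crops included, and the job is handed in when it is done.

```bash
mkdir -p pics; ls; python3 - <<'E'
from bench import ctrl, imaging
import cv2
o=ctrl.get_obs();print(o)
for n in("scene","side"):
    c=imaging.camera(n);cv2.imwrite(f"pics/{n}0.png",c["frame"][:,:,::-1]);print(n,c["K"],c["R"],c["t"])
E
```

```text
pics
{'time_s': 0.0, 'q': array([ 1.04366278e+00,  1.81559816e-01,  1.60799577e+00,  3.34796812e-05,
        1.35379378e+00, -2.06313274e-01]), 'dq': array([ 0.00185297, -0.00119489,  0.00055623,  0.00018698,  0.00229844,
       -0.00108606]), 'joint_efforts': array([ 6.72795818e-05, -4.44878411e+01, -3.51324499e+01, -4.10464281e-04,
        9.28324676e-03,  5.80815225e-06]), 'eef_pos': array([0.18102441, 0.54518805, 0.23037951]), 'eef_rot': array([-0.5732018 ,  0.57368569,  0.41314501, -0.41428929]), 'wrist_force': array([-0.02261684,  0.22987899,  0.22512927]), 'torque': array([-0.06677025, -0.04293687,  0.03511862]), 'opening': 1.001967216884706}
scene [[501.11176226   0.         326.56710191]
 [  0.         501.11176226 194.8349825 ]
 [  0.           0.           1.        ]] [[ 0.05928337  0.99809624 -0.01701103]
 [ 0.7830661  -0.05706662 -0.61931485]
 [-0.61910658  0.02339431 -0.78495844]] [ 3.52398817e-04 -4.14457403e-01  1.89657737e+00]
side [[434.72268174   0.         322.85232155]
 [  0.         434.72268174 199.94584051]
 [  0.           0.           1.        ]] [[ 0.98605617 -0.16626419 -0.00703183]
 [-0.09944314 -0.55482922 -0.82599976]
 [ 0.13343272  0.81518142 -0.56362661]] [-0.55975053  0.0868402   1.01634556]
```

View pics/scene0.png

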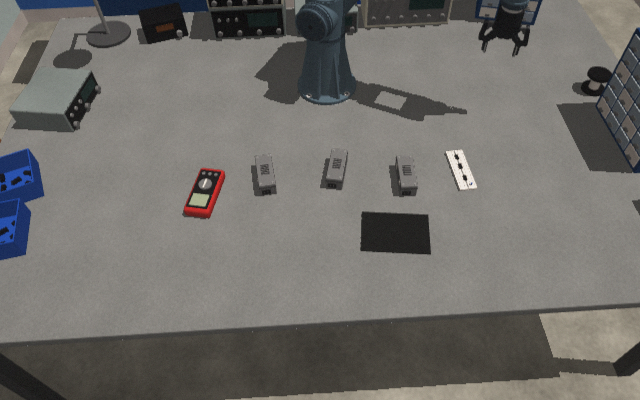

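View pics/side0.png

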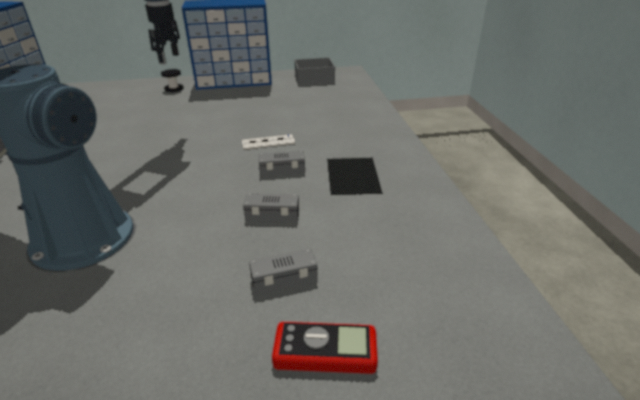

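The scene view shows the cases at about (264,174), (336,168) and (405,175). The mat is at (395,232), the multimeter at (204,192) and the breadboard at (460,170). Next I get their positions from depth and the mat colour.

```bash
cat > h.py <<'E'
from bench import ctrl, imaging
import numpy as np, cv2
from scipy.spatial.transform import Rotation as Ro
def world(c):
    d=c["depth"];v,u=np.indices(d.shape);K=c["K"]
    P=np.stack([(u-K[0,2])/K[0,0]*d,(v-K[1,2])/K[1,1]*d,d],-1)
    return (P-c["t"])@c["R"]
def blobs(m,W,minn=60):
    n,l,s,_=cv2.connectedComponentsWithStats(m.astype(np.uint8))
    for i in range(1,n):
        if s[i,4]<minn: continue
        p=W[l==i]; r=cv2.minAreaRect((p[:,:2]*1000).astype(np.float32))
        print("px",s[i,:2]+s[i,2:4]//2,"n",s[i,4],"rect mm/deg",np.round(r[0],1),np.round(r[1],1),round(r[2],1),"z",np.round(np.median(p[:,2]),4))
def pose(o=None):
    o=o or ctrl.get_obs(); w,x,y,z=o["eef_rot"];R=Ro.from_quat([x,y,z,w]).as_matrix()
    return o["eef_pos"],R
E
python3 - <<'E'
from h import *
for n in("scene","side"):
    c=imaging.camera(n);W=world(c);d=c["depth"]>0
    box=d&(W[...,0]>.25)&(W[...,0]<.95)&(abs(W[...,1])<.5)
    print(n);f=c["frame"].astype(int)
    blobs(box&(W[...,2]>.042)&(W[...,2]<.058),W)
    print("low");blobs(box&(W[...,2]>.008)&(W[...,2]<.022)&(f.min(-1)>150),W,30)
    print("mat");blobs(box&(f.max(-1)<45)&(W[...,2]<.01),W,300)
p,R=pose();print(p,R.round(3))
E
```

```text
scene
px [337 165] n 526 rect mm/deg [441.4   5.3] [ 52.5 134.8] 77.4 z 0.0497
px [265 171] n 527 rect mm/deg [ 449.4 -221.9] [135.8  52. ] 7.2 z 0.05
px [407 172] n 557 rect mm/deg [485.2 220.8] [ 52.7 137. ] 87.7 z 0.0496
px [205 183] n 82 rect mm/deg [ 487.3 -405.2] [42.7 37.2] 8.4 z 0.0451
low
px [462 169] n 329 rect mm/deg [458.  404.5] [167.9  57.6] 4.2 z 0.0102
mat
px [396 233] n 2583 rect mm/deg [683. 161.] [198.9 143.5] 83.1 z 0.0017
side
px [281 157] n 525 rect mm/deg [484.1 219.8] [ 60.9 129.5] 88.2 z 0.0508
px [271 201] n 792 rect mm/deg [440.7   7. ] [ 58.  129.9] 75.9 z 0.0509
px [283 264] n 1327 rect mm/deg [ 448.5 -220.9] [129.7  55.5] 7.0 z 0.0506
px [316 337] n 386 rect mm/deg [ 487.6 -406.7] [39.8 40.4] 77.4 z 0.0439
low
px [268 141] n 319 rect mm/deg [455.6 406.6] [164.2  62.8] 5.5 z 0.0105
mat
px [355 176] n 1572 rect mm/deg [680.1 157.2] [190.3 131.5] 82.5 z 0.0034
[0.18113509 0.5453817  0.23073091] [[ 0.315 -0.001 -0.949]
 [ 0.949 -0.001  0.315]
 [-0.001 -1.     0.   ]]
```

The cases lie at (485,220) with long axis -2.3°, (441,6) with -13° and (449,-221) with +7°. The mat is at (682,159). I'll start with the left case.

```bash
python3 -m jog '[[[0,0,0],[0,-0.1,0],8.5],[[0,0,0],[0,-0.1,0],8.5],[[0,0,0],[0,-0.081,0],8.5],[[0,0,0],[0,0,0],8.5]]'
python3 -m jog '[[[-2.6,0,-2.64],[0,0,0],8.5],[[-2.6,0,-2.64],[0,0,0],8.5],[[-2.6,0,-2.64],[0,0,0],8.5],[[-2.6,0,-2.64],[0,0,0],8.5],[[-2.6,0,-2.64],[0,0,0],8.5],[[-2.6,0,-2.64],[0,0,0],8.5],[[-2.6,0,-2.64],[0,0,0],8.5],[[-2.6,0,-2.64],[0,0,0],8.5],[[-2.6,0,-2.64],[0,0,0],8.5],[[-2.6,0,-2.64],[0,0,0],8.5],[[-2.6,0,-2.64],[0,0,0],8.5],[[-2.6,0,-2.64],[0,0,0],8.5]]'
cat >> h.py <<'E'
def togo(x,y,z,yaw):
    "remaining shift in tool cm, and turn rotvec in tool axes, to TCP x,y,z mm with jaw axis at yaw deg, tool down"
    o=ctrl.get_obs();p,R=pose(o);a=np.radians(yaw)
    G=np.array([[np.cos(a),0,-np.sin(a)],[np.sin(a),0,np.cos(a)],[0,-1,0]])
    print("t",round(o["time_s"],2),"tcp",(p*1000).round(1),"shift cm now",(R.T@(np.array([x,y,z])/1000-p)*100).round(2),"in goal axes",(G.T@(np.array([x,y,z])/1000-p)*100).round(2),"turn",Ro.from_matrix(R.T@G).as_rotvec().round(3),"F",np.round(o["wrist_force"],2),"T tool",(R.T@o["torque"]).round(3),"op",round(o["opening"],3))
E
python3 -c "
from h import *
togo(485,220.5,10,87.7)"
```

```text
time_s: 0.53
eef_pos: [0.1808, 0.5447, 0.2295]
eef_rot: [-0.507, 0.507, 0.492, -0.494]
wrist_force: [-1.0, -0.5, -0.8]
opening: 0.996
time_s: 1.53
eef_pos: [0.4914, 0.2115, 0.2287]
eef_rot: [0.512, -0.511, -0.487, 0.488]
wrist_force: [0.3, 0.7, -0.0]
opening: 0.997
t 1.53 tcp [491.4 211.5 228.7] shift cm now [ 0.87 21.87  0.64] in goal axes [ 0.87 21.87  0.67] turn [-0.002 -0.008 -0.   ] F [ 0.29  0.66 -0.03] T tool [ 0.017 -0.004  0.02 ] op 0.997
```

```bash
python3 -m jog '[[[0.44,2.5,0.33],[0,-0.008,0],8.5],[[0.43,3,0.33],[0,0,0],8.5],[[0,3,0],[0,0,0],8.5],[[0,3,0],[0,0,0],8.5],[[0,1,0],[0,0,0],8.5],[[0,0,0],[0,0,0],8.5]]'
python3 - <<'E'
from h import *
togo(485,220.5,10,87.7)
c=imaging.camera("wrist");W=world(c)
blobs((c["depth"]>0)&(W[...,2]>.044)&(W[...,2]<.056)&(W[...,0]>.25)&(W[...,0]<.9),W)
cv2.imwrite("pics/w1.png",c["frame"][:,:,::-1])
E
```

```text
time_s: 2.03
eef_pos: [0.4951, 0.2117, 0.1022]
eef_rot: [-0.515, 0.519, 0.484, -0.48]
wrist_force: [0.5, 0.2, 0.3]
opening: 0.996
t 2.03 tcp [495.1 211.7 102.2] shift cm now [0.81 9.21 1.14] in goal axes [0.84 9.22 1.05] turn [ 0.008 -0.03  -0.   ] F [0.47 0.25 0.26] T tool [ 0.012  0.011 -0.012] op 0.996
px [ 30 163] n 9196 rect mm/deg [447.7  22.9] [ 38.5 132.8] 68.6 z 0.0498
px [335 202] n 13839 rect mm/deg [486.8 221.6] [ 52.5 129.8] 88.0 z 0.0498
```

View pics/w1.png

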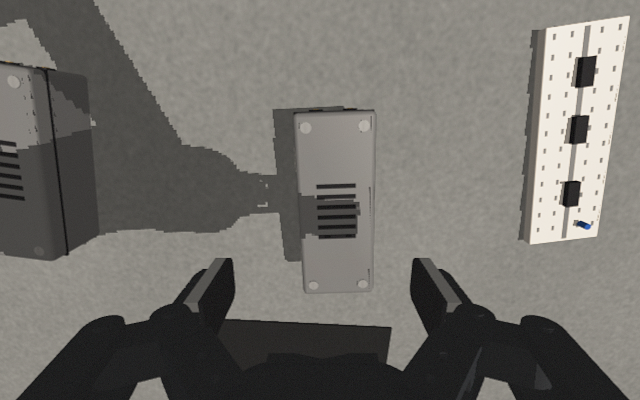

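The wrist view shows the left case centred at px (335,202), between the open fingers, and the depth fit puts it at (486.8,221.6), 88°. I correct sideways first, then go down.

```bash
python3 -m jog '[[[0.92,0,0.97],[0.008,-0.03,0],8.5],[[0,0,0],[0,0,0],8.5],[[0,0,0],[0,0,0],8.5],[[0,0,0],[0,0,0],8.5]]' >/dev/null
python3 -c "
from h import *
togo(486.5,221.3,10,88)"
```

```text
t 2.42 tcp [488.3 224.3 108.7] shift cm now [-0.33  9.87  0.24] in goal axes [-0.31  9.87  0.17] turn [ 0.007 -0.002  0.002] F [-0.09  0.02 -0.39] T tool [ 0.015  0.    -0.033] op 0.995
```

```bash
python3 -m jog '[[[-0.3,2.5,0.2],[0.007,0,0],8.5],[[0,2.5,0],[0,0,0],8.5],[[0,2.2,0],[0,0,0],8.5],[[0,1.5,0],[0,0,0],8.5],[[0,0.5,0],[0,0,0],8.5],[[0,0,0],[0,0,0],8.5]]' >/dev/null
python3 -c "
from h import *
togo(486.5,221.3,10,88)"
```

```text
t 2.92 tcp [494.9 224.6  23.1] shift cm now [-0.37  1.29  0.85] in goal axes [-0.36  1.31  0.83] turn [0.019 0.    0.006] F [-1.05 -0.16  0.17] T tool [0.004 0.01  0.012] op 0.999
```

```bash
python3 -m jog '[[[-0.37,0.5,0.85],[0.019,0,0.006],8.5],[[0,0.6,0],[0,0,0],8.5],[[0,0.2,0],[0,0,0],8.5],[[0,0,0],[0,0,0],8.5]]' >/dev/null
python3 -c "
from h import *
togo(486.5,221.3,10,88)"
```

```text
t 3.25 tcp [488.2 221.6  12.7] shift cm now [-0.04  0.27  0.17] in goal axes [-0.04  0.27  0.17] turn [0.004 0.    0.001] F [ 0.16 -0.46  0.15] T tool [ 0.006 -0.025  0.017] op 0.993
```

Close on it, then lift.

```bash
python3 -m jog '[[[0,0.2,0.1],[0,0,0],3],[[0,0,0],[0,0,0],3],[[0,0,0],[0,0,0],3],[[0,0,0],[0,0,0],3],[[0,0,0],[0,0,0],3],[[0,0,0],[0,0,0],3],[[0,0,0],[0,0,0],3],[[0,0,0],[0,0,0],3]]'
python3 -m jog '[[[0,-1,0],[0,0,0],3],[[0,-2,0],[0,0,0],3],[[0,-3,0],[0,0,0],3],[[0,-3,0],[0,0,0],3],[[0,-3,0],[0,0,0],3],[[0,-3,0],[0,0,0],3],[[0,0,0],[0,0,0],3],[[0,0,0],[0,0,0],3],[[0,0,0],[0,0,0],3],[[0,0,0],[0,0,0],3]]' > /dev/null
python3 -c "
from h import *
togo(486.5,221.3,10,88)"
```

```text
time_s: 3.92
eef_pos: [0.4884, 0.2219, 0.012]
eef_rot: [-0.507, 0.51, 0.493, -0.489]
wrist_force: [0.9, -0.0, -1.1]
opening: 0.599
t 4.75 tcp [481.3 220.6 167. ] shift cm now [ 0.11 15.69 -0.6 ] in goal axes [ 0.09 15.7  -0.51] turn [-0.005  0.001 -0.001] F [-0.21 -0.13 -3.72] T tool [-0.068 -0.088 -0.02 ] op 0.602
```

Gripped, about 3.7 N. Now I rock it end to end and read the moment when level again.

```bash
python3 -m jog '[[[0,0,0],[0.12,0,0],3],[[0,0,0],[0.12,0,0],3],[[0,0,0],[0.12,0,0],3],[[0,0,0],[0,0,0],3],[[0,0,0],[0,0,0],3],[[0,0,0],[0,0,0],3],[[0,0,0],[-0.12,0,0],3],[[0,0,0],[-0.12,0,0],3],[[0,0,0],[-0.12,0,0],3],[[0,0,0],[0,0,0],3],[[0,0,0],[0,0,0],3],[[0,0,0],[0,0,0],3]]'>/dev/null
python3 -c "
from h import *
togo(486.5,221.3,10,88)"
python3 -m jog '[[[0,0,0],[-0.12,0,0],3],[[0,0,0],[-0.12,0,0],3],[[0,0,0],[-0.12,0,0],3],[[0,0,0],[0,0,0],3],[[0,0,0],[0,0,0],3],[[0,0,0],[0,0,0],3],[[0,0,0],[0.12,0,0],3],[[0,0,0],[0.12,0,0],3],[[0,0,0],[0.12,0,0],3],[[0,0,0],[0,0,0],3],[[0,0,0],[0,0,0],3],[[0,0,0],[0,0,0],3]]'>/dev/null
python3 -c "
from h import *
togo(486.5,221.3,10,88)"
```

```text
t 5.75 tcp [464.6 218.9 149.4] shift cm now [ 0.4  13.87 -2.59] in goal axes [ 0.32 13.94 -2.18] turn [-0.029  0.004 -0.007] F [ 0.35  0.48 -3.97] T tool [ 0.013  0.048 -0.007] op 0.601
t 6.75 tcp [476.4 218.6 153.6] shift cm now [ 0.32 14.3  -1.66] in goal axes [ 0.31 14.36 -1.  ] turn [-0.046  0.    -0.001] F [-0.35  0.39 -4.2 ] T tool [-0.075 -0.03   0.009] op 0.601
```

The moment change of 0.09 is ambiguous. I'll rock further and average several readings.

```bash
cat >> h.py <<'E'
def avgT(n=6):
    A=[]
    for i in range(n):
        imaging.camera("side"); o=ctrl.get_obs();p,R=pose(o)
        A.append(np.r_[R.T@o["torque"],o["wrist_force"]])
    tilt=np.degrees(np.arcsin(-R[2,2]));A=np.array(A)
    print("T tool mean",A[:,:3].mean(0).round(3),"sd",A[:,:3].std(0).round(3),"F",A[:,3:].mean(0).round(2),"tilt deg",tilt.round(1))
E
python3 -m jog '[[[0,0,0],[0.12,0,0],3],[[0,0,0],[0.12,0,0],3],[[0,0,0],[0.12,0,0],3],[[0,0,0],[0.12,0,0],3],[[0,0,0],[0,0,0],3],[[0,0,0],[0,0,0],3],[[0,0,0],[0,0,0],3],[[0,0,0],[0,0,0],3],[[0,0,0],[0,0,0],3]]'>/dev/null
python3 -c "
from h import *
avgT(2)"
python3 -m jog '[[[0,0,0],[-0.12,0,0],3],[[0,0,0],[-0.12,0,0],3],[[0,0,0],[-0.12,0,0],3],[[0,0,0],[-0.12,0,0],3],[[0,0,0],[0,0,0],3],[[0,0,0],[0,0,0],3]]'>/dev/null
python3 -c "
from h import *
avgT()"
python3 -m jog '[[[0,0,0],[-0.12,0,0],3],[[0,0,0],[-0.12,0,0],3],[[0,0,0],[-0.12,0,0],3],[[0,0,0],[-0.12,0,0],3],[[0,0,0],[0,0,0],3],[[0,0,0],[0,0,0],3],[[0,0,0],[0,0,0],3],[[0,0,0],[0,0,0],3],[[0,0,0],[0,0,0],3]]'>/dev/null
python3 -c "
from h import *
avgT(2)"
python3 -m jog '[[[0,0,0],[0.12,0,0],3],[[0,0,0],[0.12,0,0],3],[[0,0,0],[0.12,0,0],3],[[0,0,0],[0.12,0,0],3],[[0,0,0],[0,0,0],3],[[0,0,0],[0,0,0],3]]'>/dev/null
python3 -c "
from h import *
avgT()
togo(486.5,221.3,10,88)"
```

```text
T tool mean [-0.462  0.039  0.003] sd [0.003 0.001 0.016] F [ 0.17 -0.06 -3.26] tilt deg -30.2
T tool mean [ 0.034 -0.003 -0.002] sd [0.026 0.012 0.026] F [ 0.4   0.16 -3.88] tilt deg -1.9
T tool mean [ 0.351 -0.036 -0.02 ] sd [0.043 0.012 0.002] F [-0.09 -0.12 -3.54] tilt deg 25.5
T tool mean [-0.121  0.005  0.031] sd [0.042 0.047 0.018] F [-0.36  0.23 -4.01] tilt deg -3.2
t 10.05 tcp [475.7 217.8 147.7] shift cm now [ 0.37 13.69 -1.83] in goal axes [ 0.39 13.77 -1.07] turn [-0.055  0.001  0.001] F [ 0.46  0.15 -3.72] T tool [-0.075 -0.045  0.053] op 0.598
```

Corrected for tilt, the difference is about 0.13 N m, which suggests this is the rattler. I'll confirm with a slower rock and longer averages.

```bash

python3 -m jog '[[[0,0,0],[0.12,0,0],3],[[0,0,0],[0.12,0,0],3],[[0,0,0],[0.12,0,0],3],[[0,0,0],[0,0,0],3],[[0,0,0],[0,0,0],3],[[0,0,0],[0,0,0],3],[[0,0,0],[-0.12,0,0],3],[[0,0,0],[-0.12,0,0],3],[[0,0,0],[-0.12,0,0],3],[[0,0,0],[0,0,0],3],[[0,0,0],[0,0,0],3],[[0,0,0],[0,0,0],3]]'>/dev/null
python3 -c "
from h import *
avgT(4);avgT(12)"
python3 -m jog '[[[0,0,0],[-0.12,0,0],3],[[0,0,0],[-0.12,0,0],3],[[0,0,0],[-0.12,0,0],3],[[0,0,0],[0,0,0],3],[[0,0,0],[0,0,0],3],[[0,0,0],[0,0,0],3],[[0,0,0],[0.12,0,0],3],[[0,0,0],[0.12,0,0],3],[[0,0,0],[0.12,0,0],3],[[0,0,0],[0,0,0],3],[[0,0,0],[0,0,0],3],[[0,0,0],[0,0,0],3]]'>/dev/null
python3 -c "
from h import *
avgT(4);avgT(12)
togo(486.5,221.3,10,88)"
```

```text
T tool mean [-0.012  0.012  0.006] sd [0.023 0.017 0.017] F [ 0.29  0.25 -3.57] tilt deg -2.7
T tool mean [-0.007  0.017  0.009] sd [0.026 0.038 0.026] F [-0.09 -0.14 -3.7 ] tilt deg -2.7
T tool mean [-0.131 -0.012  0.008] sd [0.006 0.024 0.021] F [ 0.   -0.05 -3.57] tilt deg -3.6
T tool mean [-0.126  0.004  0.023] sd [0.033 0.02  0.025] F [-0.05 -0.17 -3.66] tilt deg -3.7
t 13.65 tcp [466.3 219.7 144.9] shift cm now [ 0.14 13.33 -2.87] in goal axes [ 0.23 13.49 -2.01] turn [-0.064  0.011  0.005] F [-0.35  0.06 -4.03] T tool [-0.132  0.025  0.035] op 0.602
```

```bash

python3 -m jog '[[[0,0,0],[0.06,0,0],3],[[0,0,0],[0.12,0,0],3],[[0,0,0],[0.12,0,0],3],[[0,0,0],[0.12,0,0],3],[[0,0,0],[0.1,0,0],3],[[0,0,0],[0,0,0],3],[[0,0,0],[0,0,0],3],[[0,0,0],[0,0,0],3],[[0,0,0],[0,0,0],3],[[0,0,0],[0,0,0],3],[[0,0,0],[0,0,0],3]]'>/dev/null
python3 -m jog '[[[0,0,0],[-0.12,0,0],3],[[0,0,0],[-0.12,0,0],3],[[0,0,0],[-0.12,0,0],3],[[0,0,0],[-0.12,0,0],3],[[0,0,0],[-0.12,0,0],3],[[0,0,0],[0,0,0],3],[[0,0,0],[0,0,0],3],[[0,0,0],[0,0,0],3]]'>/dev/null
python3 -c "
from h import *
avgT(12)
togo(486.5,221.3,10,88)"
python3 -m jog '[[[0,0,0],[-0.12,0,0],3],[[0,0,0],[-0.12,0,0],3],[[0,0,0],[-0.12,0,0],3],[[0,0,0],[-0.12,0,0],3],[[0,0,0],[0,0,0],3],[[0,0,0],[0,0,0],3],[[0,0,0],[0,0,0],3],[[0,0,0],[0,0,0],3],[[0,0,0],[0,0,0],3]]'>/dev/null
python3 -m jog '[[[0,0,0],[0.12,0,0],3],[[0,0,0],[0.12,0,0],3],[[0,0,0],[0.12,0,0],3],[[0,0,0],[0.12,0,0],3],[[0,0,0],[0,0,0],3],[[0,0,0],[0,0,0],3],[[0,0,0],[0,0,0],3]]'>/dev/null
python3 - <<'E'
from h import *
avgT(12)
togo(486.5,221.3,10,88)
c=imaging.camera("side");cv2.imwrite("pics/s2.png",cv2.resize(c["frame"][60:260,180:500,::-1],None,fx=2.4,fy=2.4))
E
```

```text
T tool mean [ 0.083 -0.01   0.032] sd [0.038 0.027 0.029] F [ 0.06  0.07 -3.7 ] tilt deg 1.4
t 15.83 tcp [461.2 220.8 145. ] shift cm now [-0.   13.55 -2.21] in goal axes [ 0.14 13.5  -2.53] turn [0.024 0.016 0.008] F [ 0.52  0.07 -4.07] T tool [0.041 0.023 0.085] op 0.604
T tool mean [-0.053  0.001  0.003] sd [0.023 0.018 0.032] F [-0.24 -0.11 -3.97] tilt deg 0.7
t 17.77 tcp [468.7 221.3 147.2] shift cm now [-0.2  13.73 -1.63] in goal axes [ 0.06 13.72 -1.78] turn [0.011 0.017 0.016] F [-0.77 -0.04 -4.61] T tool [-0.03  -0.033  0.009] op 0.598
```

View pics/s2.png

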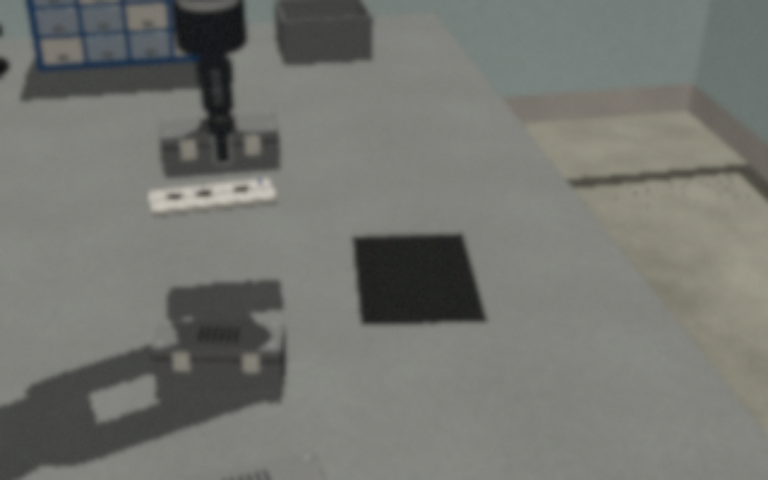

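The side view shows the case level in the fingers at crop px (220,145). The moment alternates by about 0.12 N m on every rock, so this case rattles. The other two have not been touched. I now carry it over the mat.

```bash

python3 -m jog '[[[-0.3,-0.1,-1],[0.011,0.017,0.016],3],[[-0.5,-0.15,-2],[0,0,0],3],[[-0.5,-0.15,-2],[0,0,0],3],[[-0.5,-0.15,-2],[0,0,0],3],[[-0.5,-0.15,-2],[0,0,0],3],[[-0.5,-0.15,-2],[0,0,0],3],[[-0.5,-0.15,-2],[0,0,0],3],[[-0.5,-0.15,-2],[0,0,0],3],[[-0.5,-0.15,-2],[0,0,0],3],[[-0.5,-0.15,-2],[0,0,0],3],[[-0.3,-0.1,-1],[0,0,0],3],[[0,0,0],[0,0,0],3]]'>/dev/null
python3 -c "
from h import *
togo(682,159,162,88)"
```

```text
t 18.82 tcp [673.9 161.  158.9] shift cm now [-0.17 -0.32 -0.82] in goal axes [-0.17 -0.31 -0.82] turn [-0.005  0.001 -0.001] F [-0.68  0.19 -3.84] T tool [-0.087 -0.017  0.005] op 0.602
```

```bash

python3 -m jog '[[[-0.1,-0.3,-0.7],[0,0,0],3],[[0,0,0],[0,0,0],3],[[0,0,0],[0,0,0],3],[[0,0,0],[0,0,0],3],[[0,0,0],[0,0,0],3],[[0,0,0],[0,0,0],3]]'>/dev/null
python3 - <<'E'
from h import *
togo(682,159,162,88);avgT(10);togo(682,159,162,88);print(np.abs(ctrl.get_obs()["dq"]).max())
c=imaging.camera("scene");W=world(c);b=(c["depth"]>0)&(W[...,0]>.25)&(W[...,0]<.95)&(abs(W[...,1])<.5)
blobs(b&(W[...,2]>.042)&(W[...,2]<.058),W);print("held top");blobs(b&(W[...,2]>.19)&(W[...,2]<.21),W)
cv2.imwrite("pics/s3.png",c["frame"][100:300,160:500,::-1].repeat(2,0).repeat(2,1))
E
```

```text
t 19.32 tcp [677.4 160.5 158.8] shift cm now [-0.14 -0.32 -0.46] in goal axes [-0.14 -0.32 -0.46] turn [-0.011  0.001 -0.001] F [ 0.    0.39 -3.  ] T tool [-0.059 -0.034 -0.039] op 0.605
T tool mean [-0.088  0.001 -0.008] sd [0.026 0.022 0.022] F [ 0.09 -0.13 -3.9 ] tilt deg -0.6
t 19.82 tcp [678.2 160.2 159. ] shift cm now [-0.1  -0.3  -0.38] in goal axes [-0.1  -0.3  -0.39] turn [-0.01   0.001 -0.001] F [-0.7   0.09 -3.94] T tool [-0.059  0.048 -0.04 ] op 0.603
0.001463026945623465
px [337 165] n 525 rect mm/deg [442.6   5. ] [ 52.6 137.7] 77.2 z 0.0497
px [265 171] n 533 rect mm/deg [ 448.9 -222.2] [135.7  52.2] 7.2 z 0.0498
px [205 183] n 77 rect mm/deg [ 487.  -407.1] [39.7 40.2] 5.5 z 0.0445
held top
px [404 197] n 544 rect mm/deg [699.2 169.4] [85.7 94.1] 15.4 z 0.1959
```

View pics/s3.png

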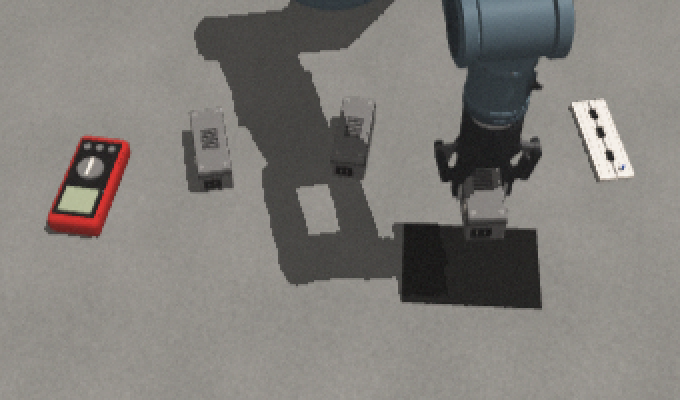

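The scene view shows the case level over the mat, crop px (485,205). The other cases, the breadboard and the multimeter look unmoved. I hand it in.

```bash
python3 -c "
from bench import ctrl
print(ctrl.hand_in())"
```

```text
the job is handed in; nothing more can be done
None
```

I found the rattling case on the first pick-up. It was the one on the robot's left, next to the breadboard. I handed the job in at about 20 s, still holding that case level over the mat.

- **Which case rattles:** with the case level again after each rock, the moment about the grip changed every time, depending on which end had gone down. Over three double rocks, after allowing for tilt, the change was 0.134, 0.104 and 0.125 N m. I expected 0.14 for the rattling case and none for a silent one. The readings ran a little low, with noise of about 0.03 N m per reading. I took this as clear enough, so I did not lift the other two cases to compare.
- **Held case:** the last check put the TCP at (678, 160) mm, with the mat centre at about (682, 159) mm. The case top was at about 196 mm, so its underside was near 146 mm. The tool was tilted 0.6 degrees, the arm was still, and the grip was firm.
- **Everything else:** the two other cases were within about 2 mm of where they started. The multimeter had not moved by the depth check. I checked the breadboard only by eye in the last picture, where it looked unmoved.

No check failed. The first two moment readings were too noisy to decide on, which is why I repeated the rocking with averaged readings.

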